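Load a slide cassette into the autoloader

TASK

Lift the blue cassette of slides onto the open foot of the autoloader's ramp, orange end leading uphill, and push it up between the rails, gently, until it bears on the sprung stop at the top and the red catch has snapped down behind its orange end wall; then let go and leave it there, caught and resting against the stop. Feel for the stop and do not ram it, never tip the cassette (the slides would fall out), and leave everything else on the bench where it is.

Things in the scene. Friction and masses are not known exactly. Their poses are not given: they have to be found in the camera images.
- loader: Slide autoloader fixed to the bench: grey ramp, two low dark rails, off-white housing (165 mm tall, face at x = 343 mm). Origin: on the bench, mid foot edge of the ramp; x = horizontal, uphill; z up. Ramp surface: 12 mm above the bench at x 0, rising at 9 degrees (0.157 rad), 345 mm long, 100 mm wide; its lowest 85 mm are open. A cassette slides up it with 1 to 3 N.
- rails_mouth (a point): On the ramp's surface, midway between the rails, 112 mm up the slope from the foot edge, where the straight rails begin (6 mm tall, 6 mm thick, 56 mm apart inside, up to the housing). Flared ends guide into them from 85 mm up the slope, about 80 mm apart there.
- stop_range (a point): On the ramp's surface, 265 mm up the slope. The top stop, a dark block clamped on the rails, has its sprung black pad's free face somewhere within 15 mm either side of here: not measured, feel for it. The pad (40 mm wide, 4 to 24 mm above the ramp) gives way 14 mm: 1 N at touch, 1 N more per mm, then it is solid. More than 22 N on it harms it.
- cassette_mid (a point): Centre of the blue cassette full of upright slides, 19 mm above its underside; x to its orange end, z up. 100 mm long (x), 52 mm wide (y), 0.15 to 0.25 kg. Flat sides 34 mm tall, flat end walls 38 mm tall. Behind the 5 mm thick orange wall is an empty 15 mm pocket for the catch. The blue rear wall is the one to push. The grey cassette is another thing.
- cassette_front (a point): Middle of the outer face of the cassette's orange end wall, 50 mm ahead of its centre, same axes. The wall lifts the red sprung catch on the stop block (hook 31 mm above the ramp, just downhill of the pad; adds 1 to 3 N); it snaps down behind the wall when the pad is pressed in 6 to 7 mm, a total push of 8 to 11.5 N, and then by itself keeps the cassette on the pad with 4 to 5 N.
- empty_cassette: empty grey slide cassette, same shape as the blue one (100 x 52 x 38 mm); origin under its centre; to be left alone
- reagent: capped amber bottle, 62 mm wide, 150 mm tall; origin under its centre; to be left alone
- oil: small amber immersion-oil bottle, 28 mm wide, 55 mm tall; origin under its centre; to be left alone
- tipbox: grey pipette-tip box with a light-blue lid, 124 x 84 x 62 mm; origin under its centre; to be left alone
- dishes: stack of three culture dishes, 90 mm wide, 45 mm tall; origin under its centre; to be left alone
- timer: yellow bench timer, 70 x 64 x 18 mm; origin under its centre; to be left alone
- slidebox: flat black slide box, 100 x 86 x 30 mm; origin under its centre; to be left alone

How it is judged (in metres and radians):
On the way:
1. the cassette rests flat on the foot of the ramp, orange end uphill (angle between cassette_mid's own z axis and vertical between 0.11 and 0.21 rad and x of cassette_mid in the frame of loader between 0.03 and 0.15 m and x of cassette_front in the frame of loader above 0.085 m and y of cassette_mid in the frame of loader between -0.02 and 0.02 m and contact force between cassette and loader above 0.5 N), for 0.2 s.
At the end, for the whole second after the job is handed in: The cassette lies flat on the ramp at rest, orange end at the top, and bears on the stop's pad with more than 2 N, as it does only when the catch has snapped down behind its orange wall (angle between cassette_mid's own z axis and vertical between 0.11 and 0.21 rad and contact force between cassette and stoppad_c0 above 1 N and value of joint catch below 0.08 rad and x of cassette_front in the frame of loader above 0.24 m and linear speed of cassette below 0.01 m/s); the robot touches nothing.
It fails at once if the stop's pad is pressed with more than 22 N (contact force between cassette and stoppad_c0 above 22 N).
It fails at once if the cassette is tipped by more than 0.5 rad (29 degrees) (angle between cassette_mid's own z axis and vertical above 0.5 rad).
It fails at once if another thing on the bench is moved by more than 25 mm (distance of any of empty_cassette, reagent, oil, tipbox, dishes, timer, slidebox from where it was at the start of the episode above 0.025 m).
It also fails if it takes over 72 s, if anything falls off the work surface, if the arm or the gripper's body presses on something with over 40 N, if the wrist force passes 120 N, or if a joint passes its speed limit or range.

ROBOT

A 6-joint arm with a two-finger parallel gripper is mounted at the origin on the work surface. World frame = base frame: x ahead of the robot, y to its left, z up, the work surface at z = 0. Lengths are in mm, angles in rad, forces in N, time in s.
With the tool pointing down it reaches from about 350 to 775 mm from the base axis. Payload 7.3 kg.
Tool frame: the origin (TCP) lies midway between the tips of the shut fingers; the grasp point (between the pads) lies 19 mm behind it (bot.hold_point_z is the distance from the TCP to the grasp point, in mm); z points along the fingers, y is the direction in which the jaws open and shut (so a half turn about z gives the same grasp; the last joint's range is limited). The gripper opens to 92 mm and grips with 3 to 60 N. Pads are 19 mm wide; open, the fingers measure 130 mm over their backs; the gripper's body (75 mm by 190 mm) begins 47 mm behind the grasp point.
Start: joints at [-1.441, 0.342, 1.524, -0, 1.275, -0.146], TCP at [142.988, -505.172, 226.741] pointing down, gripper open.
Joint ranges: [-2.53, 2.53], [-0.77, 2.02], [0.04, 2.7], [-1, 4.14], [0.28, 2.66], [-3.11, 3.11]. Speed limits (rad/s): [2.57, 2.57, 3.14, 3.14, 3.14, 3.14].

INTERFACE

Orientations are given as [roll, pitch, yaw] about the fixed x, y, z axes, in that order (R = Rz(yaw) Ry(pitch) Rx(roll)).
In Python, from plant import bot gives the robot as it stands.
- The arm moves only by the tool servo_tool, never from a script. Its argument "series" is a list of rows, each a list of 5 numbers: the opening, from 0 (shut) to 1 (fully open), then the shift along the tool's x, y, z each as a share of 50 mm, from -1 to 1, then the turn about the tool's z as a share of 90 degrees, from -1 to 1. In form: [[gripper, tx, ty, tz, spin], ...]. A call has 1 to 20 rows; each row shifts and turns the commanded pose from where the row before left it, along the tool's axes as they then stand; what a row does not reach is not made up. A row lasts 1/8 s, in which the tool goes at most 62.5 mm and 10.7 degrees, less where a joint would pass 70% of its speed; a pose out of reach is approached as far as the arm can. A call with a number of a shift or a turn outside -1 to 1 is refused whole. A call with a gripper value outside its range is refused whole. The fingers move at their own pace and stop on an object; the grip force is fixed at half the most. Time passes only in rows, so rows that do not move let the fingers close. It gives the time, the measured TCP pose, the force and the opening at its end, in the units of the state.
- bot.get_obs(): the state, without advancing time (a new reading comes with each control period).
- bot.capture(name): name is "side" or "top" or "wrist"; returns the picture (400x640x3 uint8, red, green, blue); there is no depth.
- bot.camera_model(name): a dict with "mtx" (3x3 intrinsics, pixels), "distortion" ([k1, k2, p1, p2, k3] as OpenCV has them; the pictures are not rectified), "world_from_camera" (4x4, takes a point from camera to world coordinates). Camera axes: x right, y up, looking along -z (the intrinsics and any distortion apply to the point x, -y, -z); pixel columns grow to the right and rows downward; lengths in mm; the calibration is good to about 2 mm. A picture is of the moment at which its call begins: read the wrist's pose just before it. camera_model takes no time and is no camera call; for the wrist camera it gives the pose at the moment of the call.
- bot.close_job(): hands the job in, once; it reports no verdict.
Trained networks look in the newest picture that a camera, given by its name, has taken for a name from the list of things; names that differ only in an ending like _2 or _b are one class to them, and where a whole thing is asked for, a point or a joint stands for the part that bears it (a point fixed in the world has none). Each returns a list of dicts, best first, with "p" (0 to 1); they miss things now and then, are a little off and sometimes report something else, mostly with a low value. They report only what shows in the picture. A call takes as long as a camera call.
- bot.outline_of(camera, label): "mask" (400x640 bool, what is visible of it).
- bot.pinpoint(camera, label): "point" ([x, y, z] in mm, in the coordinates of the camera as it stood for that picture, good to about 4 mm: a listed point, or the origin of a listed thing).
The state is a dict: "time": time; "joint_positions": joint angles; "dq": joint speeds; "tau": joint torques, N m; "tool_pos": TCP position; "tcp_rot": TCP orientation; "contact_force": force on the tool from outside, world axes, zero at the start; "moment": the same for the moment, N m; "grip_width": finger opening in mm.
Only numpy, scipy, OpenCV 4.12 (cv2) and the standard library are available. Lean on these libraries where they do the work, as an engineer would, in place of code of your own. Each camera call takes 0.05 s, during which the arm holds its last target.

## Working session

There is one attempt and no reset: what is moved stays moved. The work goes in short steps, Python scripts to look and compute and a tool call to move; the robot and the scene stay as the last step left them, time stands still between calls to the robot, and variables do not carry over. Pictures are saved under pics/ and viewed, and the job is handed in when it is done.

Besides the shell and the picture viewer there is one more tool, called after "Call:" as name(argument=value, ...) on one line, values as JSON. servo_tool: Moves the arm, as the interface text tells. Shift numbers are shares of 50 mm and turn numbers shares of 90 degrees, none past 1 either way. Its arguments: {"type":"object","properties":{"series":{"type":"array"}},"required":["series"]}

```bash
ls; mkdir -p pics; cat > h.py <<'E'
import numpy as np, cv2
from plant import bot
def snap(cam,fn):
    im=bot.capture(cam); cv2.imwrite('pics/'+fn,cv2.cvtColor(np.asarray(im),cv2.COLOR_RGB2BGR)); return im
def W(cam,p):
    T=np.array(bot.camera_model(cam)['world_from_camera']); return (T@np.append(p,1))[:3]
def ray(cam,uv):
    m=bot.camera_model(cam);T=np.array(m['world_from_camera'])
    n=cv2.undistortPoints(np.array([[uv]],float),np.array(m['mtx'],float),np.array(m['distortion'],float))[0,0]
    d=T[:3,:3]@np.array([n[0],-n[1],-1]); return T[:3,3],d
def atz(cam,uv,z):
    o,d=ray(cam,uv); return o+d*(z-o[2])/d[2]
def proj(cam,P):
    m=bot.camera_model(cam);T=np.linalg.inv(np.array(m['world_from_camera']))
    c=(T@np.append(P,1))[:3]; c=np.array([c[0],-c[1],-c[2]])
    return cv2.projectPoints(c.reshape(1,1,3),np.zeros(3),np.zeros(3),np.array(m['mtx'],float),np.array(m['distortion'],float))[0].ravel()
def find(cam,names):
    for n in names:
        for r in bot.pinpoint(cam,n)[:3]: print(cam,n,round(r['p'],2),W(cam,r['point']).round(1))
E
python3 - <<'E'
from h import *
o=bot.get_obs();print(o)
snap('top','top0.png');snap('side','side0.png')
for c in('top','side'): find(c,['loader','rails_mouth','stop_range','cassette_mid','cassette_front','empty_cassette'])
find('top',['reagent','oil','tipbox','dishes','timer','slidebox'])
E
```

```text
pics
{'time': 0.0, 'joint_positions': array([-1.44099733e+00,  3.42705412e-01,  1.52502802e+00,  1.60154921e-05,
        1.27540449e+00, -1.46021565e-01]), 'dq': array([-0.00129519, -0.00114388,  0.00181506, -0.00229075, -0.00063441,
       -0.0003746 ]), 'tau': array([-4.32506258e-04, -4.31241131e+01, -2.44222981e+01,  7.19081727e-02,
        5.57168364e-02, -1.50578148e-04]), 'tool_pos': array([ 142.93781438, -504.73692092,  226.05011303]), 'tcp_rot': array([-3.14006606e+00, -2.39993000e-04,  2.75815703e-01]), 'contact_force': array([ 0.46504115, -0.21798687,  0.43421822]), 'moment': array([ 0.04271123, -0.00860332, -0.02196312]), 'grip_width': 91.60864580356433}
top loader 0.69 [569.6  87.7   3.3]
top loader 0.18 [609.3 215.6  22.6]
top rails_mouth 0.93 [589.6 -21.7  29.8]
top stop_range 0.89 [ 622.4 -168.2   56.3]
top cassette_mid 0.78 [602.9 268.7  20. ]
top cassette_mid 0.68 [592.  -22.9  33.3]
top cassette_mid 0.59 [387.8 123.7   1.7]
top cassette_front 0.75 [606.6 213.   20.2]
top empty_cassette 0.88 [456.7 301.3   2.3]
top empty_cassette 0.25 [569.7  85.6   4.1]
side loader 0.6 [570.9  86.6  -1.4]
side rails_mouth 0.77 [592.2 -18.4  28.4]
side rails_mouth 0.24 [404.2 458.3   0. ]
side stop_range 0.67 [737.6 256.7  -2.9]
side stop_range 0.63 [ 619.8 -169.4   55.3]
side stop_range 0.25 [551.1 456.3   1.8]
side cassette_mid 0.56 [595.1 266.9  18.4]
side cassette_mid 0.25 [381.1 125.2  -2.1]
side cassette_front 0.76 [605.2 216.9  19.4]
side cassette_front 0.68 [573.   87.2  -2.6]
side empty_cassette 0.97 [454.8 299.6   0. ]
side empty_cassette 0.44 [761.8 113.3  -3.9]
side empty_cassette 0.31 [ 621.1 -166.7   53.9]
top reagent 0.74 [766.4 -25.8   2. ]
top reagent 0.47 [568.7  85.3   3.8]
top oil 0.66 [388.8 119.8   0.4]
top tipbox 0.9 [741.4 259.8   1.9]
top timer 0.62 [607.3 214.9  24.7]
top timer 0.61 [402.8 458.3   1.4]
top slidebox 0.58 [ 7.63e+02  1.13e+02 -4.00e-01]
```

View pics/top0.png

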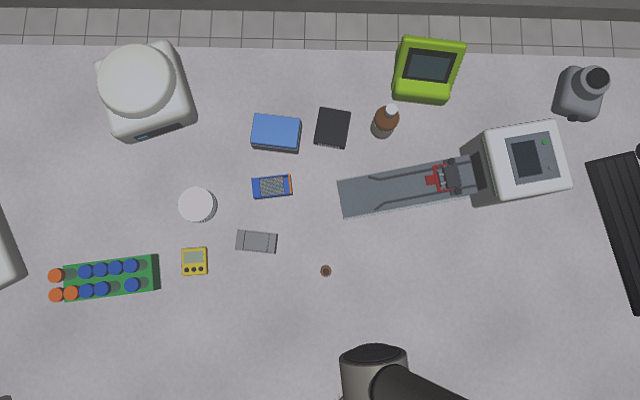

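View pics/side0.png

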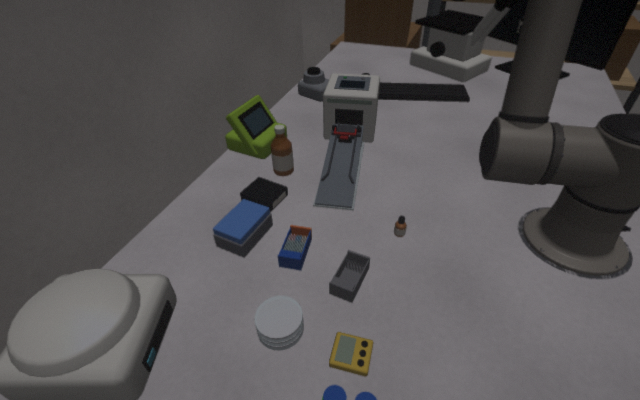

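The top view shows the blue cassette at about (272,187), with its orange end at (291,186) facing the ramp. The ramp foot is at (341,198) and it climbs to the right, to the red catch at (437,177). The detections agree with this, so I'll move above the cassette.

Call:
servo_tool(series=[[1,0,0,0,-0.118],[1,0,0,0,-0.118],[1,0,0,0,-0.118],[1,0,0,0,-0.118],[1,0,0,0,-0.118],[1,0,0,0,-0.118],[1,0,0,0,-0.118],[1,0,0,0,-0.118]])

```text
time: 2.0
tool_pos: [143.0, -505.2, 226.7]
tcp_rot: [-3.142, 0.0, 1.765]
contact_force: [0.4, -0.3, -0.4]
grip_width: 91.7
```

Call:
servo_tool(series=[[1,0.58,0.74,0,0],[1,0.58,0.74,0,0],[1,0.58,0.74,0,0],[1,0.58,0.74,0,0],[1,0.58,0.74,0,0],[1,0.58,0.74,0,0],[1,0.58,0.74,0,0],[1,0.58,0.74,0,0],[1,0.58,0.74,0,0],[1,0.58,0.74,0,0]])

```text
time: 3.25
tool_pos: [453.3, -149.9, 226.9]
tcp_rot: [3.141, 0.0, 1.759]
contact_force: [0.5, -0.6, -1.0]
grip_width: 91.6
```

Call:
servo_tool(series=[[1,0.76,0.45,0,0],[1,0.76,0.45,0,0],[1,0.76,0.45,0,0],[1,0.76,0.45,0,0],[1,0.76,0.45,0,0],[1,0.76,0.45,0,0],[1,0.76,0.45,0,0],[1,0.76,0.45,0,0],[1,0.76,0.45,0,0],[1,0,0,0,0],[1,0,0,0,0]])

```text
time: 4.62
tool_pos: [587.1, 222.2, 226.3]
tcp_rot: [-3.141, 0.001, 1.759]
contact_force: [0.2, -0.5, -0.1]
grip_width: 92.0
```

```bash
python3 - <<'E'
from h import *
o=bot.get_obs();print(o['time'],o['tool_pos'],o['tcp_rot'],o['joint_positions'],o['contact_force'])
snap('wrist','w1.png');find('wrist',['cassette_mid','cassette_front','loader','rails_mouth'])
for r in bot.outline_of('wrist','cassette_mid')[:2]:
    m=r['mask'];print(r['p'],m.sum(),cv2.minAreaRect(np.argwhere(m)[:,::-1].astype(np.float32)))
E
```

```text
4.625 [587.11765961 222.18501684 226.34505365] [-3.14072595e+00  5.94298972e-04  1.75891696e+00] [ 2.40051043e-01  5.35468660e-01  1.21563645e+00 -5.57457515e-04
  1.39138395e+00  5.20303890e-02] [ 0.23284277 -0.49751842 -0.13903789]
wrist cassette_mid 0.55 [599.6 263.5  19.3]
wrist cassette_front 0.58 [607.7 217.6  20.6]
0.62 4317 ((337.1297607421875, 142.47885131835938), (48.920196533203125, 92.04983520507812), 3.2704880237579346)
0.16 2340 ((288.0, 304.0), (32.0, 78.0), 90.0)
```

View pics/w1.png

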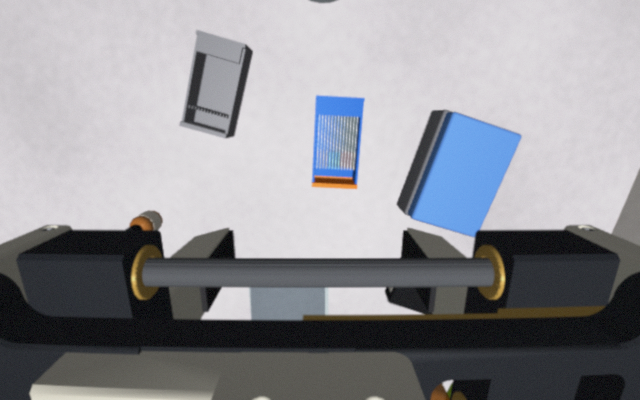

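The wrist view shows the cassette at about (338,142), with its rear top edge at y≈97 and its orange edge at y≈187. The tip box is on the right, with its nearest edge at (400,210). I'll measure the corners.

```bash
python3 - <<'E'
from h import *
im=cv2.imread('pics/w1.png');c=cv2.resize(im[80:205,290:385],None,fx=6,fy=4.5,interpolation=cv2.INTER_CUBIC);c=cv2.resize(im[80:205,290:385],None,fx=4.8,fy=4.8,interpolation=cv2.INTER_CUBIC);cv2.imwrite('pics/w1c.png',c)
for uv in [(316,96),(364,98),(313,187),(357,188)]: print(uv,atz('wrist',uv,38).round(1))
E
```

```text
(316, 96) [569.5 310.6  38. ]
(364, 98) [620.1 318.2  38. ]
(313, 187) [584.5 212.5  38. ]
(357, 188) [634.  220.7  38. ]
```

View pics/w1c.png

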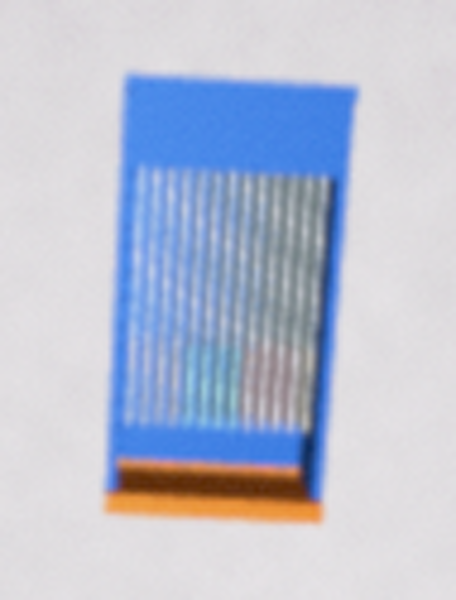

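```bash
python3 - <<'E'
from h import *
for uv,z in [((400,208),0),((432,112),31),((410,165),31),((404,215),31),((447,110),62),((409,213),62)]: print(uv,atz('wrist',uv,z).round(1))
E
```

```text
(400, 208) [700.9 197.6  -0. ]
(432, 112) [698.  318.7  31. ]
(410, 165) [689.1 257.1  31. ]
(404, 215) [697.7 197.5  31. ]
(447, 110) [701.7 321.1  62. ]
(409, 213) [691.8 208.9  62. ]
```

Call:
servo_tool(series=[[0.8,0.41,0.21,0,0.027],[0.8,0.41,0.2,0,0],[0.8,0,0,0.6,0],[0.8,0,0,0.6,0],[0.8,0,0,0.6,0],[0.8,0,0,0.6,0],[0.8,0,0,0,0],[0.8,0,0,0,0]])

```text
time: 5.92
tool_pos: [601.6, 266.4, 108.1]
tcp_rot: [3.14, -0.0, 1.716]
contact_force: [0.3, -0.0, -0.0]
grip_width: 73.2
```

```bash
python3 - <<'E'
from h import *
o=bot.get_obs();print(o['time'],o['tool_pos'],o['tcp_rot'],o['grip_width'],o['contact_force'])
snap('wrist','w2.png')
E
```

```text
5.925 [601.56874221 266.40917862 108.10106513] [ 3.13972724e+00 -2.37567612e-04  1.71581879e+00] 73.16788259292763 [ 0.25767806 -0.00823701 -0.0305934 ]
```

View pics/w2.png

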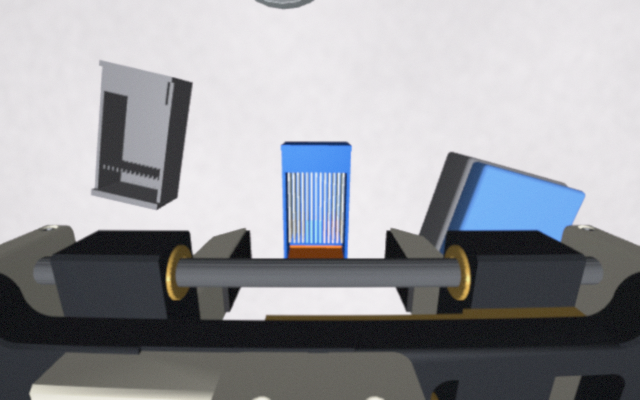

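The cassette at (316,200) is centred between the fingers and aligned with them. I'll lower and grip.

Call:
servo_tool(series=[[0.8,0,0,0.5,0],[0.8,0,0,0.5,0],[0.8,0,0,0.5,0],[0.8,0,0,0.44,0],[0.8,0,0,0,0],[0.8,0,0,0,0]])

```text
time: 6.72
tool_pos: [602.0, 266.8, 11.5]
tcp_rot: [3.139, -0.0, 1.716]
contact_force: [0.2, -0.5, -0.5]
grip_width: 73.6
```

Call:
servo_tool(series=[[0.65,0,0,0,0],[0.58,0,0,0,0],[0.5,0,0,0,0],[0.4,0,0,0,0],[0.3,0,0,0,0],[0.3,0,0,0,0]])

```text
time: 7.48
tool_pos: [601.0, 266.5, 10.3]
tcp_rot: [3.141, 0.0, 1.716]
contact_force: [-1.4, 0.1, 5.8]
grip_width: 51.6
```

Call:
servo_tool(series=[[0.3,0,0,-0.2,0],[0.3,0,0,-0.5,0],[0.3,0,0,-0.5,0],[0.3,0,0,-0.5,0],[0.3,0,0,0,0],[0.3,0,0,0,0]])

```text
time: 8.22
tool_pos: [600.1, 266.2, 93.5]
tcp_rot: [-3.14, 0.0, 1.716]
contact_force: [-0.7, -0.6, -2.7]
grip_width: 51.9
```

```bash
cat >> h.py <<'E'
F0=np.array([570.3,87.1]);YAW=np.deg2rad(-78.7)
def L(s,y,h,F=F0,yaw=YAW):
    t=np.deg2rad(9);X=s*np.cos(t)-h*np.sin(t);Z=12+s*np.sin(t)+h*np.cos(t)
    return np.array([F[0]+X*np.cos(yaw)-y*np.sin(yaw),F[1]+X*np.sin(yaw)+y*np.cos(yaw),Z])
E
python3 - <<'E'
from h import *
o=bot.get_obs();print(o['time'],o['tool_pos'],o['tcp_rot'],o['grip_width'],o['contact_force'])
snap('side','side1.png')
for cam,f,(x,y,w,h,k) in [('top','top0.png',(325,130,165,100,4.8)),('side','side0.png',(305,100,90,120,4.8))]:
    im=cv2.imread('pics/'+f)[y:y+h,x:x+w];im=cv2.resize(im,None,fx=k,fy=k,interpolation=cv2.INTER_CUBIC)
    def P(s,yy,hh): return tuple(((proj(cam,L(s,yy,hh))+.5-[x,y])*k).astype(int))
    for a,b,c in [((0,50,0),(0,-50,0),(0,0,255)),((0,50,0),(300,50,0),(0,255,0)),((0,-50,0),(300,-50,0),(0,255,0)),((112,28,6),(250,28,6),(255,255,0)),((112,-28,6),(250,-28,6),(255,255,0)),((0,0,0),(265,0,0),(255,0,255))]:
        cv2.line(im,P(*a),P(*b),c,1)
    cv2.imwrite('pics/o1_'+f,im)
E
```

```text
8.225 [600.1198623  266.21572304  93.48058589] [-3.13970903e+00  3.92145624e-04  1.71620525e+00] 51.90662918295718 [-0.67663585 -0.6240716  -2.7198285 ]
```

View pics/o1_top0.png

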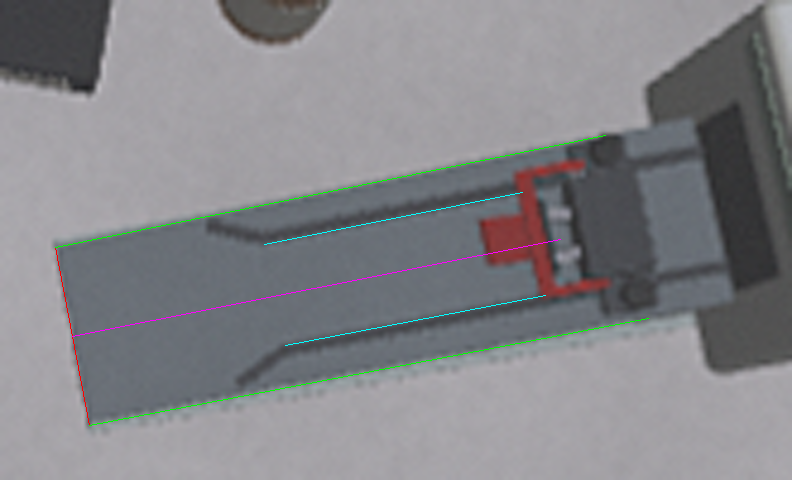

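View pics/o1_side0.png

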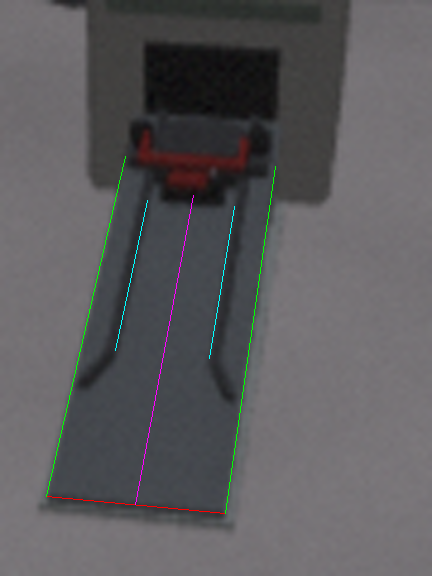

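View pics/side1.png

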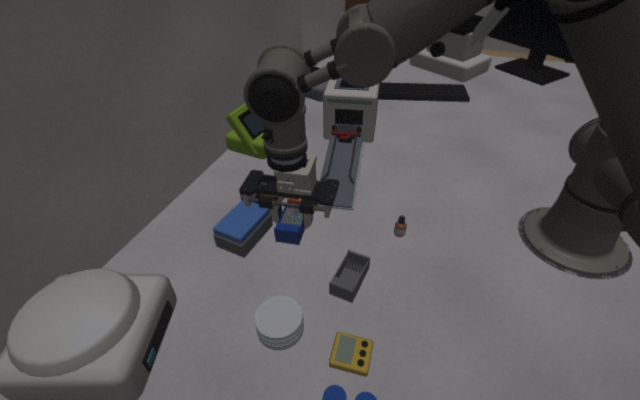

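The overlay of the loader model fits the ramp edges and rails to about 1 mm. The side view shows the cassette held level and clear of the bench. I'll carry it over the foot.

Call:
servo_tool(series=[[0.3,0,0,0,-0.033],[0.3,-0.25,-0.08,0,0],[0.3,-0.5,-0.15,0,0],[0.3,-0.6,-0.17,0,0],[0.3,-0.6,-0.17,0,0],[0.3,-0.6,-0.17,0,0],[0.3,-0.6,-0.17,0,0],[0.3,-0.6,-0.17,0,0],[0.3,-0.45,-0.13,0,0],[0.3,-0.23,-0.08,0,0],[0.3,0,0,0,0],[0.3,0,0,0,0]])

```text
time: 9.78
tool_pos: [580.9, 37.2, 94.6]
tcp_rot: [-3.141, -0.0, 1.768]
contact_force: [0.1, -0.0, -1.7]
grip_width: 51.5
```

```bash
python3 - <<'E'
from h import *
o=bot.get_obs();print(o['time'],o['tool_pos'],o['tcp_rot'],o['grip_width'],o['contact_force'],o['moment'])
a=snap('wrist','w3.png');b=snap('side','side2.png')
cv2.imwrite('pics/s2c.png',cv2.resize(cv2.cvtColor(b[60:230,220:420],cv2.COLOR_RGB2BGR),None,fx=3.5,fy=3.5))
find('side',['cassette_mid','cassette_front']);find('wrist',['cassette_mid','cassette_front'])
E
```

```text
9.775 [580.87830804  37.24859514  94.55898459] [-3.14140600e+00 -2.50200028e-04  1.76827346e+00] 51.49043023358282 [ 0.08165116 -0.04408401 -1.69013129] [ 0.024002   -0.1046      0.02123964]
side cassette_mid 0.57 [576.5  35.1  99.7]
side cassette_front 0.91 [588.2 -11.7 104.4]
wrist cassette_mid 0.7 [577.9  35.2 101. ]
```

View pics/w3.png

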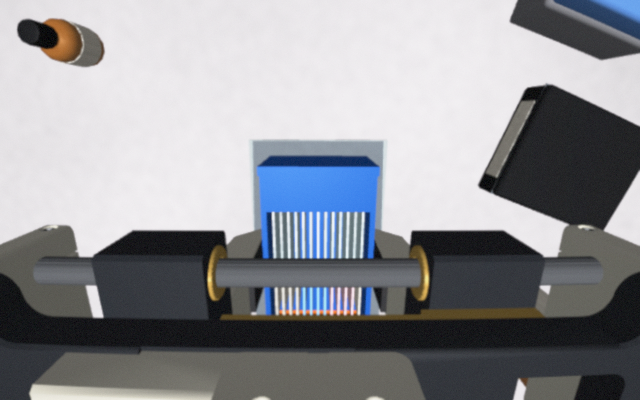

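View pics/s2c.png

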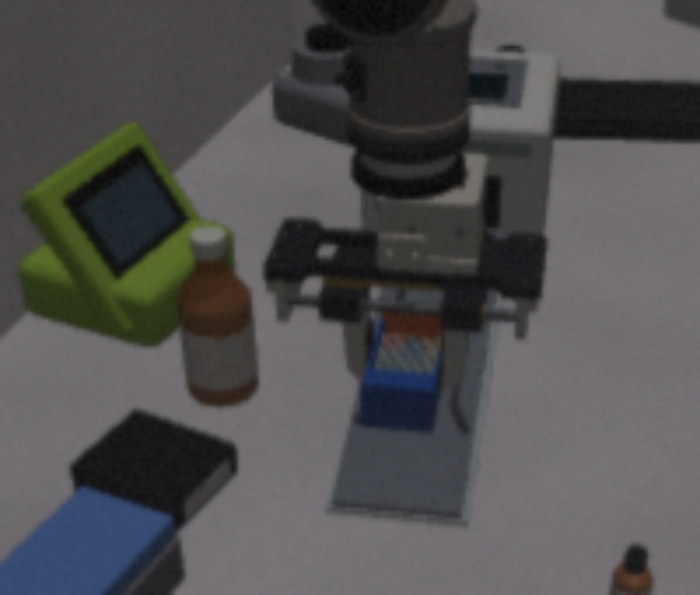

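The wrist view shows the foot edge of the ramp at (250,141)–(385,141), with the cassette in front of it, centred at x≈319. I'll check the foot corners against my loader model.

```bash
python3 - <<'E'
from h import *
im=cv2.imread('pics/w3.png');cv2.imwrite('pics/w3c.png',cv2.resize(im[125:205,235:400],None,fx=4.8,fy=4.8,interpolation=cv2.INTER_CUBIC))
print('pred',[L(0,y,0).round(1) for y in(50,-50)],[proj('wrist',L(0,y,0)).round(1) for y in(50,-50)])
for uv in [(250,141),(385,141)]: print(uv,atz('wrist',uv,12).round(1))
E
```

```text
pred [array([619.3,  96.9,  12. ]), array([521.3,  77.3,  12. ])] [array([381.4, 141.6]), array([250.4, 141.4])]
(250, 141) [521.   77.6  12. ]
(385, 141) [621.9  97.9  12. ]
```

View pics/w3c.png

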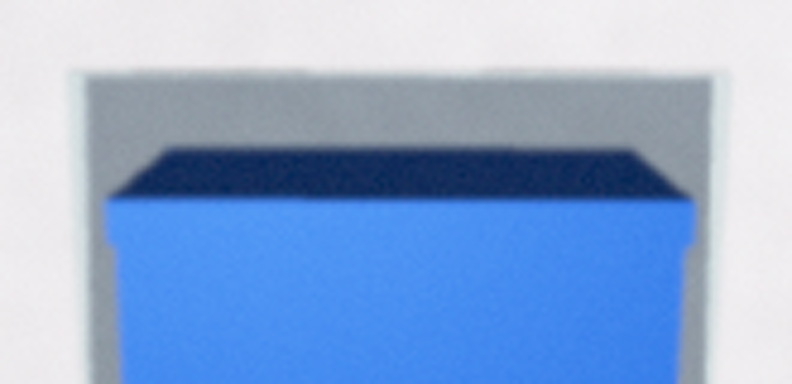

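The alignment holds to within about 1 mm, so I'll lower it.

Call:
servo_tool(series=[[0.3,0,-0.01,0.4,0],[0.3,0,0,0.4,0],[0.3,0,0,0.2,0],[0.3,0,0,0.08,0],[0.3,0,0,0,0],[0.3,0,0,0,0]])

```text
time: 10.82
tool_pos: [581.0, 36.4, 41.4]
tcp_rot: [3.14, 0.0, 1.768]
contact_force: [0.1, 0.3, -2.3]
grip_width: 51.9
```

Call:
servo_tool(series=[[0.3,0,0,0.04,0],[0.3,0,0,0.04,0],[0.3,0,0,0,0]])

```text
time: 11.2
tool_pos: [580.8, 36.8, 37.3]
tcp_rot: [3.141, -0.0, 1.768]
contact_force: [-1.4, 2.1, 4.2]
grip_width: 51.5
```

Call:
servo_tool(series=[[0.3,0,0,0.03,0],[0.3,0,0,0.03,0],[0.3,0,0,0,0]])

```text
time: 11.58
tool_pos: [580.7, 37.3, 34.2]
tcp_rot: [3.141, -0.001, 1.768]
contact_force: [-0.8, 5.4, 5.3]
grip_width: 52.0
```

Call:
servo_tool(series=[[0.3,0,0,0.03,0],[0.3,0,0,0,0]])

```text
time: 11.82
tool_pos: [580.8, 37.3, 32.7]
tcp_rot: [3.14, -0.001, 1.768]
contact_force: [-2.3, 4.5, 5.0]
grip_width: 51.8
```

Call:
servo_tool(series=[[0.3,0,0,0.02,0],[0.3,0,0,0,0]])

```text
time: 12.08
tool_pos: [580.8, 37.3, 31.8]
tcp_rot: [3.14, -0.001, 1.768]
contact_force: [-0.7, 4.7, 4.1]
grip_width: 52.1
```

Call:
servo_tool(series=[[0.3,0,0,0.02,0],[0.3,0,0,0,0]])

```text
time: 12.32
tool_pos: [580.9, 37.3, 30.8]
tcp_rot: [3.14, -0.0, 1.768]
contact_force: [-1.2, 5.2, 5.6]
grip_width: 51.7
```

```bash
python3 - <<'E'
from h import *
o=bot.get_obs();print(o['time'],o['tool_pos'],o['grip_width'],o['contact_force'],o['moment'])
a=snap('wrist','w4.png');b=snap('side','side3.png')
cv2.imwrite('pics/s3c.png',cv2.resize(cv2.cvtColor(b[100:230,270:420],cv2.COLOR_RGB2BGR),None,fx=4.5,fy=4.5))
E
```

```text
12.325 [580.88672739  37.26102626  30.80080885] 51.727640144771854 [-1.17529491  5.24034241  5.563867  ] [0.52269666 0.01216619 0.01785795]
```

View pics/w4.png

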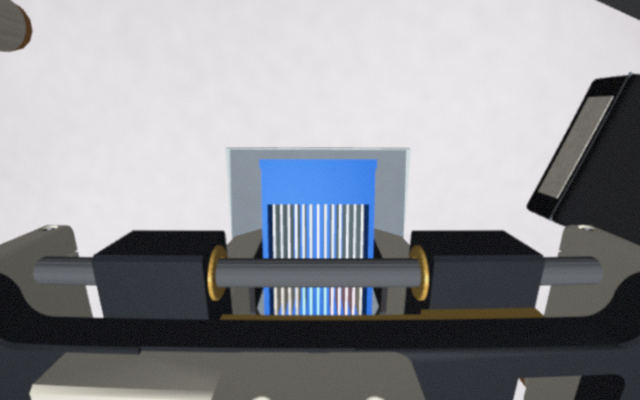

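View pics/s3c.png

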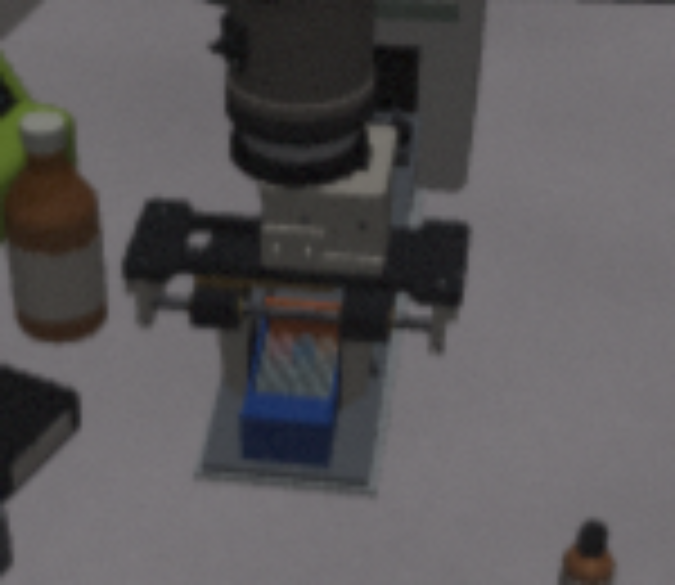

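Call:
servo_tool(series=[[0.3,0,0,0.02,0],[0.3,0,0,0,0]])

```text
time: 12.68
tool_pos: [580.9, 37.2, 30.1]
tcp_rot: [3.14, -0.0, 1.768]
contact_force: [-1.7, 4.8, 6.8]
grip_width: 51.9
```

Call:
servo_tool(series=[[0.3,0,0,0.02,0],[0.3,0,0,0,0]])

```text
time: 12.92
tool_pos: [581.0, 37.2, 30.1]
tcp_rot: [3.14, -0.0, 1.768]
contact_force: [-3.8, 5.2, 13.4]
grip_width: 51.8
```

The force rose at z = 30.1, so the cassette is lying flat. I'll release it, let it settle and check.

Call:
servo_tool(series=[[0.6,0,0,0,0],[0.66,0,0,0,0],[0.66,0,0,-0.03,0],[0.66,0,0,-0.02,0],[0.66,0,0,0,0],[0.66,0,0,0,0]])

```text
time: 13.68
tool_pos: [580.5, 36.5, 30.7]
tcp_rot: [-3.142, 0.0, 1.768]
contact_force: [0.2, -0.1, 0.5]
grip_width: 60.5
```

```bash
python3 - <<'E'
from h import *
o=bot.get_obs();print(o['time'],o['tool_pos'],o['grip_width'],o['contact_force'],o['moment'])
a=snap('wrist','w5.png');b=snap('side','side4.png')
cv2.imwrite('pics/s4c.png',cv2.resize(cv2.cvtColor(b[100:230,270:420],cv2.COLOR_RGB2BGR),None,fx=4.5,fy=4.5))
for c in('side','wrist'):find(c,['cassette_mid','cassette_front'])
print(L(53,0,19),L(103,0,19))
E
```

```text
13.675 [580.47620468  36.46199737  30.65128602] 60.50955034774459 [ 0.19266495 -0.12220145  0.48862041] [ 0.02926369 -0.13591925 -0.00770099]
side cassette_mid 0.65 [576.9  37.5  34.2]
side cassette_front 0.9 [589.4 -14.3  48. ]
wrist cassette_mid 0.73 [580.3  39.   37.3]
[579.97488539  38.68192842  39.05710512] [589.6515715   -9.74515482  46.87882837]
```

View pics/w5.png

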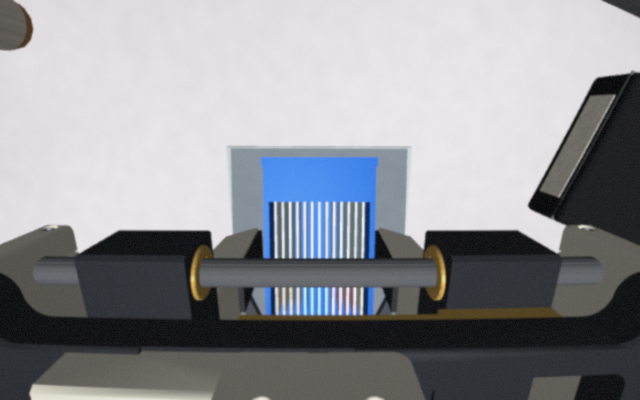

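View pics/s4c.png

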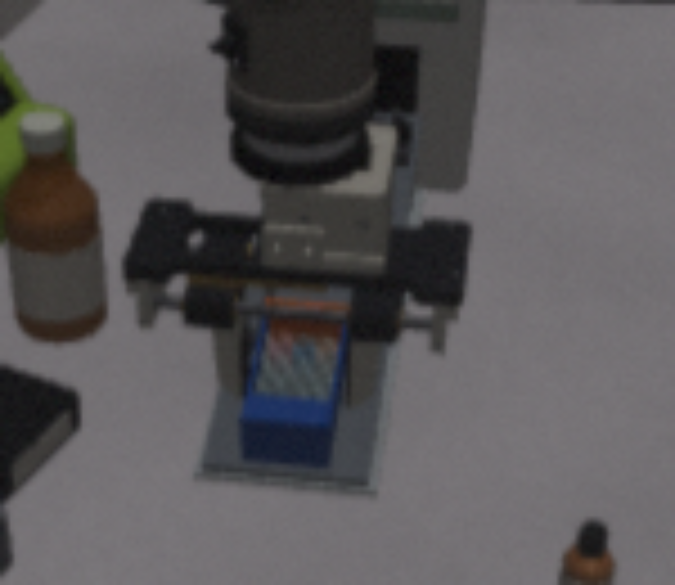

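The cassette lies flat on the foot with its mid at about 53 mm up the slope, centred. I'll raise the fingers slightly so they clear the rails, regrip, and start up the slope.

Call:
servo_tool(series=[[0.66,0,0,-0.04,0],[0.6,0,0,0,0],[0.57,0,0,0,0],[0.5,0,0,0,0],[0.4,0,0,0,0],[0.3,0,0,0,0],[0.3,0,0,0,0]])

```text
time: 14.85
tool_pos: [580.7, 36.5, 32.8]
tcp_rot: [3.141, 0.0, 1.768]
contact_force: [1.0, 0.7, 0.4]
grip_width: 51.9
```

Call:
servo_tool(series=[[0.3,-0.1,0,-0.018,0],[0.3,-0.1,0,-0.016,0],[0.3,-0.1,0,-0.016,0],[0.3,-0.1,0,-0.016,0],[0.3,0,0,0,0]])

```text
time: 15.48
tool_pos: [584.6, 16.0, 36.1]
tcp_rot: [3.141, 0.001, 1.767]
contact_force: [0.2, -0.6, 0.2]
grip_width: 51.8
```

Call:
servo_tool(series=[[0.3,-0.1,0,-0.016,0],[0.3,-0.1,0,-0.016,0],[0.3,-0.1,0,-0.016,0],[0.3,-0.1,0,-0.016,0],[0.3,-0.1,0,-0.016,0],[0.3,-0.1,0,-0.016,0],[0.3,0,0,0,0]])

```text
time: 16.35
tool_pos: [590.4, -13.1, 40.8]
tcp_rot: [3.142, 0.0, 1.767]
contact_force: [0.0, 0.0, -1.5]
grip_width: 51.9
```

Call:
servo_tool(series=[[0.3,-0.1,0,-0.016,0],[0.3,-0.1,0,-0.016,0],[0.3,-0.1,0,-0.016,0],[0.3,-0.1,0,-0.016,0],[0.3,-0.1,0,-0.016,0],[0.3,-0.1,0,-0.016,0],[0.3,0,0,0,0]])

```text
time: 17.23
tool_pos: [596.3, -42.4, 45.7]
tcp_rot: [3.141, 0.0, 1.767]
contact_force: [-0.3, -0.5, -1.3]
grip_width: 52.2
```

Call:
servo_tool(series=[[0.3,-0.1,0,-0.016,0],[0.3,-0.1,0,-0.016,0],[0.3,-0.1,0,-0.016,0],[0.3,-0.1,0,-0.016,0],[0.3,0,0,0,0]])

```text
time: 17.85
tool_pos: [600.2, -62.1, 48.9]
tcp_rot: [3.141, 0.0, 1.767]
contact_force: [0.2, 0.2, -2.0]
grip_width: 52.1
```

```bash
python3 - <<'E'
from h import *
o=bot.get_obs();print(o['time'],o['tool_pos'],o['grip_width'],o['contact_force'],o['moment'])
a=snap('wrist','w6.png');b=snap('side','side5.png')
cv2.imwrite('pics/s5c.png',cv2.resize(cv2.cvtColor(b[90:210,280:420],cv2.COLOR_RGB2BGR),None,fx=4.8,fy=4.8))
a=snap('top','top2.png')
for c in('side','wrist','top'):find(c,['cassette_mid','cassette_front'])
d=o['tool_pos'][:2]-F0; print('X',d@[np.cos(YAW),np.sin(YAW)],'y',d@[-np.sin(YAW),np.cos(YAW)])
E
```

```text
17.85 [600.24489301 -62.08132676  48.89516341] 52.12464147273189 [ 0.15085951  0.18507653 -1.96620779] [ 0.00619245 -0.11833398  0.0623638 ]
side cassette_mid 0.63 [594.1 -61.9  53.5]
side cassette_front 0.56 [ 610.1 -112.4   63.9]
wrist cassette_mid 0.98 [600.5 -62.8  56.1]
top cassette_mid 0.66 [604.5 -60.9  56.3]
top cassette_mid 0.5 [401.6 454.2  -2.2]
X 152.1569821317846 y 0.13289526265895288
```

View pics/w6.png

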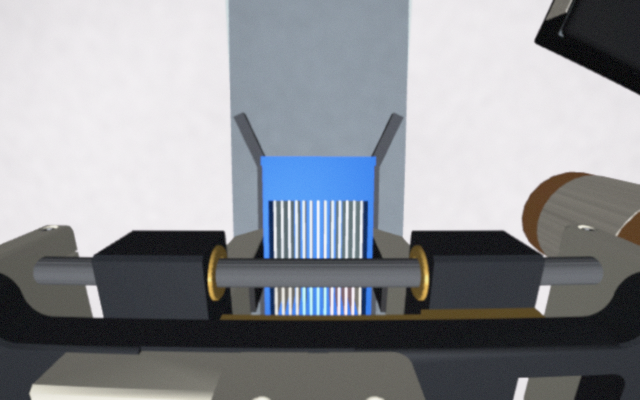

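View pics/s5c.png

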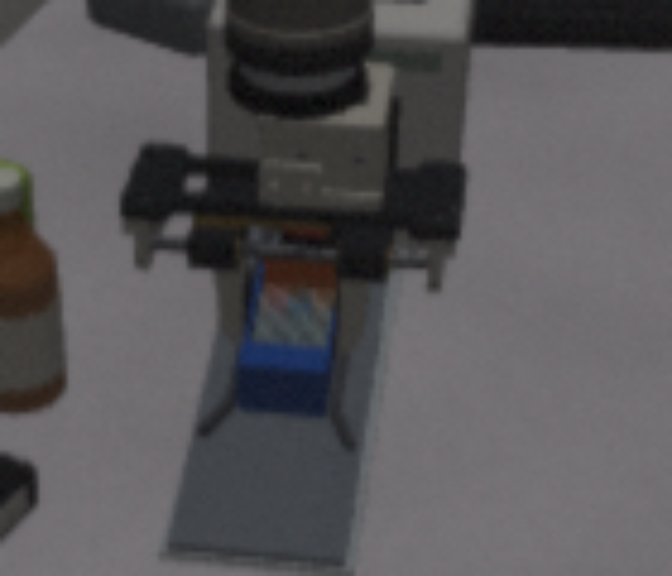

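The cassette is between the rails with the forces near zero. Its front is at about 207 mm, so I'll continue with shorter calls and a touch lower.

Call:
servo_tool(series=[[0.3,-0.1,0,-0.006,0],[0.3,-0.1,0,-0.006,0],[0.3,-0.1,0,-0.016,0],[0.3,-0.1,0,-0.016,0],[0.3,0,0,0,0]])

```text
time: 18.92
tool_pos: [604.6, -81.8, 51.9]
tcp_rot: [3.14, 0.001, 1.768]
contact_force: [-0.3, 2.2, 6.3]
grip_width: 52.0
```

Call:
servo_tool(series=[[0.3,-0.06,0,-0.0095,0],[0.3,-0.06,0,-0.0095,0],[0.3,-0.06,0,-0.0095,0],[0.3,0,0,0,0]])

```text
time: 19.42
tool_pos: [606.1, -89.9, 53.2]
tcp_rot: [3.141, -0.0, 1.768]
contact_force: [-1.3, 5.3, 6.4]
grip_width: 51.7
```

Call:
servo_tool(series=[[0.3,-0.04,0,-0.0063,0],[0.3,-0.04,0,-0.0063,0],[0.3,0,0,0,0]])

```text
time: 19.8
tool_pos: [606.8, -93.5, 53.7]
tcp_rot: [3.141, -0.001, 1.768]
contact_force: [-0.6, 6.0, 5.9]
grip_width: 51.9
```

Call:
servo_tool(series=[[0.3,-0.04,0,-0.0063,0],[0.3,-0.04,0,-0.0063,0],[0.3,0,0,0,0]])

```text
time: 20.18
tool_pos: [607.5, -97.3, 54.4]
tcp_rot: [3.141, -0.001, 1.768]
contact_force: [-1.8, 5.7, 6.2]
grip_width: 51.7
```

Call:
servo_tool(series=[[0.3,-0.04,0,-0.0143,0],[0.3,-0.04,0,-0.0063,0],[0.3,0,0,0,0]])

```text
time: 20.55
tool_pos: [608.2, -101.6, 55.1]
tcp_rot: [3.141, -0.001, 1.768]
contact_force: [-0.9, 5.3, 3.9]
grip_width: 51.8
```

Call:
servo_tool(series=[[0.3,-0.04,0,-0.0103,0],[0.3,-0.04,0,-0.0063,0],[0.3,0,0,0,0]])

```text
time: 20.92
tool_pos: [608.8, -105.0, 55.6]
tcp_rot: [-3.142, -0.001, 1.768]
contact_force: [-1.4, 6.8, 1.5]
grip_width: 51.9
```

Call:
servo_tool(series=[[0.3,-0.04,0,-0.0063,0],[0.3,-0.04,0,-0.0063,0],[0.3,0,0,0,0]])

```text
time: 21.3
tool_pos: [609.4, -108.1, 56.1]
tcp_rot: [-3.141, -0.003, 1.768]
contact_force: [-0.9, 9.1, 2.6]
grip_width: 51.8
```

```bash
python3 - <<'E'
from h import *
o=bot.get_obs();print(o['time'],o['tool_pos'],o['grip_width'],o['contact_force'],o['moment'])
a=snap('wrist','w7.png');b=snap('side','side6.png');c=snap('top','top3.png')
x=cv2.resize(cv2.cvtColor(b[90:190,290:410],cv2.COLOR_RGB2BGR),None,fx=4,fy=4)
y=cv2.resize(cv2.cvtColor(c[130:230,380:480],cv2.COLOR_RGB2BGR),None,fx=3,fy=4)
cv2.imwrite('pics/s6c.png',np.hstack([x,y]))
E
```

```text
21.3 [ 609.39257011 -108.07669906   56.13066065] 51.778263099619686 [-0.88855961  9.10336194  2.62084308] [ 1.47507966 -0.03241398  0.04500185]
```

View pics/s6c.png

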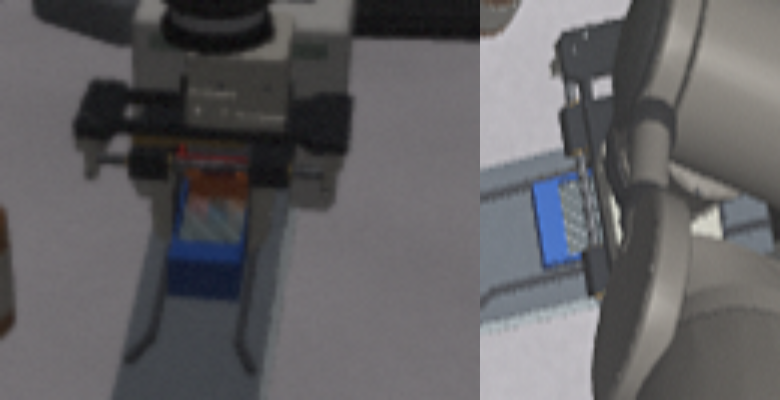

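View pics/w7.png

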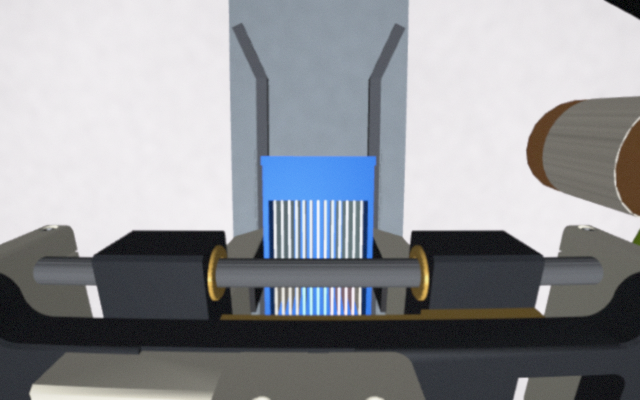

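The cassette is straight between the rails and the catch is just at the orange wall (around (190,150) in the crop). I'll continue in 1 mm steps and watch the force.

Call:
servo_tool(series=[[0.3,-0.02,0,-0.0032,0],[0.3,-0.02,0,-0.0032,0],[0.3,0,0,0,0]])

```text
time: 21.82
tool_pos: [609.6, -109.4, 56.4]
tcp_rot: [-3.141, -0.004, 1.768]
contact_force: [-1.1, 11.8, 3.3]
grip_width: 51.8
```

Call:
servo_tool(series=[[0.3,-0.02,0,-0.0032,0],[0.3,0,0,0,0]])

```text
time: 22.08
tool_pos: [609.8, -110.3, 56.5]
tcp_rot: [-3.141, -0.004, 1.768]
contact_force: [-1.8, 12.0, 2.4]
grip_width: 51.9
```

Call:
servo_tool(series=[[0.3,-0.02,0,-0.0032,0],[0.3,0,0,0,0]])

```text
time: 22.32
tool_pos: [610.0, -111.1, 56.7]
tcp_rot: [-3.141, -0.004, 1.768]
contact_force: [-1.4, 12.8, 2.8]
grip_width: 51.8
```

Call:
servo_tool(series=[[0.3,-0.02,0,-0.0032,0],[0.3,0,0,0,0]])

```text
time: 22.58
tool_pos: [610.1, -111.9, 56.8]
tcp_rot: [-3.141, -0.004, 1.768]
contact_force: [-1.6, 12.3, 2.7]
grip_width: 51.6
```

Call:
servo_tool(series=[[0.3,-0.02,0,-0.0032,0],[0.3,0,0,0,0]])

```text
time: 22.82
tool_pos: [610.2, -112.7, 56.9]
tcp_rot: [-3.141, -0.005, 1.768]
contact_force: [-1.6, 14.3, 3.2]
grip_width: 51.7
```

```bash
python3 - <<'E'
from h import *
o=bot.get_obs();print(o['time'],o['tool_pos'],o['grip_width'],o['contact_force'],o['moment'])
b=snap('side','side7.png')
cv2.imwrite('pics/s7c.png',cv2.resize(cv2.cvtColor(b[115:165,310:380],cv2.COLOR_RGB2BGR),None,fx=10,fy=10))
E
```

```text
22.825 [ 610.22157384 -112.67226021   56.88621237] 51.68369061690642 [-1.58946036 14.27278003  3.23686538] [ 2.13625996e+00 -4.06128436e-02 -1.58341829e-03]
```

View pics/s7c.png

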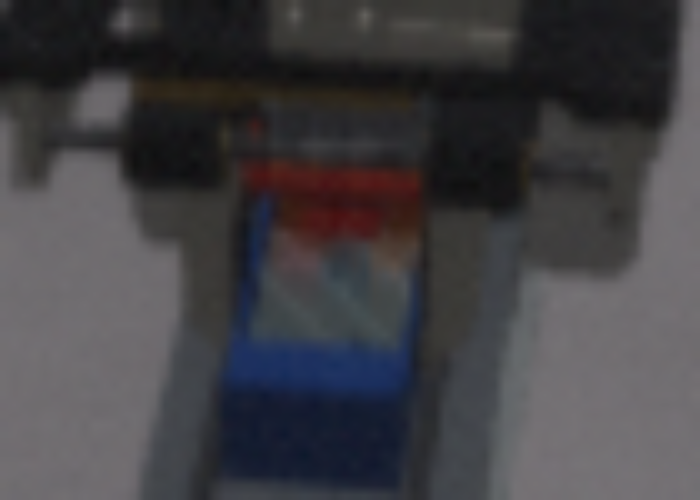

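The red tongue now lies over the orange wall at around (340,205). It isn't clear yet whether it has snapped, so I'll go one more small step.

Call:
servo_tool(series=[[0.3,-0.02,0,-0.0032,0],[0.3,0,0,0,0]])

```text
time: 23.12
tool_pos: [610.4, -113.4, 57.0]
tcp_rot: [-3.141, -0.005, 1.768]
contact_force: [-2.4, 14.6, 3.7]
grip_width: 51.7
```

Call:
servo_tool(series=[[0.3,-0.01,0,-0.0016,0],[0.3,0,0,0,0]])

```text
time: 23.38
tool_pos: [610.4, -113.7, 57.1]
tcp_rot: [-3.14, -0.005, 1.768]
contact_force: [-1.2, 16.1, 3.7]
grip_width: 51.9
```

```bash
python3 - <<'E'
from h import *
o=bot.get_obs();print(o['time'],o['tool_pos'],o['grip_width'],o['contact_force'],o['moment'])
b=snap('side','side8.png')
cv2.imwrite('pics/s8c.png',cv2.resize(cv2.cvtColor(b[115:165,310:380],cv2.COLOR_RGB2BGR),None,fx=10,fy=10))
a=cv2.imread('pics/side6.png')
cv2.imwrite('pics/s6d.png',cv2.resize(a[115:165,310:380],None,fx=10,fy=10))
E
```

```text
23.375 [ 610.43102751 -113.68244087   57.09708314] 51.88671619920822 [-1.23515965 16.12551275  3.74779436] [2.41130128 0.00292097 0.01709411]
```

View pics/s8c.png

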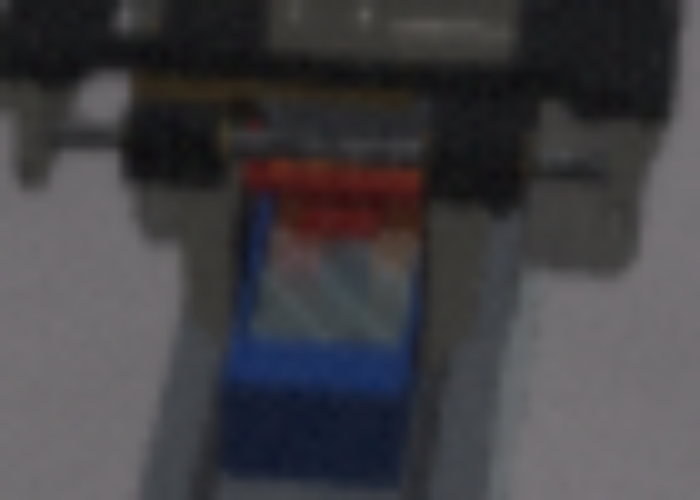

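View pics/s6d.png

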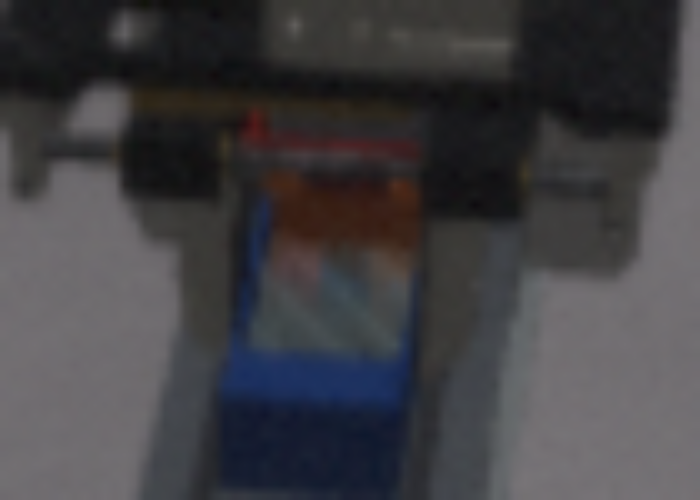

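Comparing the two, the red bar was raised at y≈145 earlier and is now down at y≈178, with the tongue in the pocket. It has snapped. I'll ease back to unload the pad before releasing.

Call:
servo_tool(series=[[0.3,0.02,0,0.0032,0],[0.3,0.02,0,0.0032,0],[0.3,0.02,0,0.0032,0],[0.3,0,0,0,0]])

```text
time: 23.92
tool_pos: [610.3, -112.5, 56.8]
tcp_rot: [-3.141, -0.003, 1.768]
contact_force: [-1.2, 9.7, 1.4]
grip_width: 52.0
```

Call:
servo_tool(series=[[0.3,0.02,0,0.0032,0],[0.3,0.02,0,0.0032,0],[0.3,0,0,0,0]])

```text
time: 24.3
tool_pos: [610.0, -111.0, 56.6]
tcp_rot: [-3.141, -0.002, 1.768]
contact_force: [-1.2, 7.9, 3.6]
grip_width: 51.6
```

Call:
servo_tool(series=[[0.3,0.02,0,0.0032,0],[0.3,0.02,0,0.0032,0],[0.3,0,0,0,0]])

```text
time: 24.68
tool_pos: [609.7, -109.4, 56.3]
tcp_rot: [-3.142, -0.001, 1.768]
contact_force: [-1.1, 5.9, 2.6]
grip_width: 52.0
```

Call:
servo_tool(series=[[0.3,0.02,0,0.0032,0],[0.3,0,0,0,0]])

```text
time: 24.92
tool_pos: [609.5, -108.7, 56.2]
tcp_rot: [3.142, -0.001, 1.768]
contact_force: [-0.8, 5.0, 2.4]
grip_width: 51.4
```

Call:
servo_tool(series=[[0.3,0.02,0,0.0032,0],[0.3,0,0,0,0]])

```text
time: 25.18
tool_pos: [609.4, -108.0, 56.1]
tcp_rot: [3.141, -0.0, 1.768]
contact_force: [-0.6, 4.7, 3.6]
grip_width: 51.5
```

Call:
servo_tool(series=[[0.6,0,0,0,0],[0.66,0,0,0,0],[0.66,0,0,0,0],[0.66,0,0,0,0]])

```text
time: 25.68
tool_pos: [609.4, -108.4, 55.9]
tcp_rot: [-3.142, 0.0, 1.768]
contact_force: [-0.2, -0.1, -0.3]
grip_width: 60.7
```

```bash
python3 - <<'E'
from h import *
o=bot.get_obs();print(o['time'],o['tool_pos'],o['grip_width'],o['contact_force'],o['moment'])
b=snap('side','side9.png')
cv2.imwrite('pics/s9c.png',cv2.resize(cv2.cvtColor(b[115:165,310:380],cv2.COLOR_RGB2BGR),None,fx=10,fy=10))
snap('wrist','w9.png')
E
```

```text
25.675 [ 609.39785541 -108.42110087   55.85723316] 60.72567769992054 [-0.22439564 -0.09360917 -0.34503397] [-0.01366366 -0.1376732   0.00686539]
```

View pics/s9c.png

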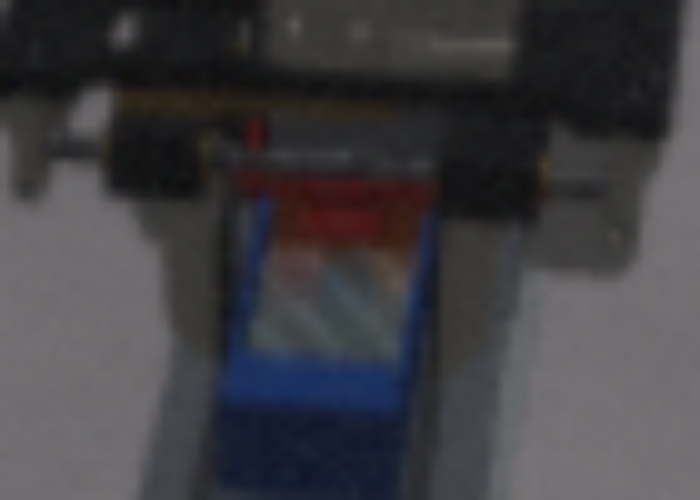

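View pics/w9.png

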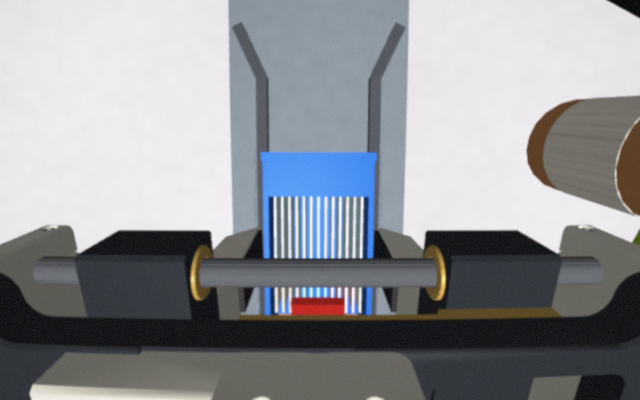

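The red tongue is now visible behind the orange wall, at (318,306) in the wrist view, and the side view has the bar down. I'll retreat straight up and take a clear look.

Call:
servo_tool(series=[[0.68,0,0,-0.1,0],[0.68,0,0,-0.2,0],[0.68,0,0,-0.4,0],[0.68,0,0,-0.8,0],[0.68,0,0,-0.8,0],[0.68,0,0,-0.8,0],[0.68,0,0,-0.8,0],[0.68,0.6,-0.6,0,0],[0.68,0.6,-0.8,0,0],[0.68,0.6,-0.8,0,0],[0.68,0.6,-0.6,0,0],[0.68,0,0,0,0],[0.68,0,0,0,0]])

```text
time: 27.4
tool_pos: [449.4, -18.2, 251.8]
tcp_rot: [3.14, 0.001, 1.768]
contact_force: [-0.6, -1.3, -0.7]
grip_width: 62.6
```

```bash
python3 - <<'E'
from h import *
o=bot.get_obs();print(o['time'],o['tool_pos'],o['contact_force'])
b=snap('side','side10.png');c=snap('top','top10.png')
x=cv2.resize(cv2.cvtColor(b[105:195,300:390],cv2.COLOR_RGB2BGR),None,fx=4.4,fy=4.4)
y=cv2.resize(cv2.cvtColor(c[130:220,390:480],cv2.COLOR_RGB2BGR),None,fx=4.4,fy=4.4)
cv2.imwrite('pics/s10c.png',np.hstack([x,y]));cv2.imwrite('pics/s10w.png',cv2.cvtColor(c,cv2.COLOR_RGB2BGR))
for k in('side','top'):find(k,['cassette_mid','cassette_front'])
print(L(207,0,19),L(257,0,19))
find('top',['reagent','oil','tipbox','empty_cassette','timer','slidebox'])
E
```

```text
27.4 [449.36228559 -18.16435777 251.84742925] [-0.62799555 -1.31712116 -0.73411452]
side cassette_mid 0.91 [ 605.2 -107.4   63.1]
side cassette_front 0.97 [ 615.3 -155.5   69.2]
top cassette_mid 0.75 [ 611.2 -105.4   63.6]
top cassette_front 0.87 [ 617.7 -154.    70.6]
[ 609.77907859 -110.47348797   63.14801273] [ 619.45576469 -158.90057121   70.96973599]
top reagent 0.8 [767.6 -23.4   2.5]
top reagent 0.18 [591.  -21.3  32.5]
top oil 0.55 [388.5 120.6   2.3]
top tipbox 0.78 [ 7.414e+02  2.592e+02 -6.000e-01]
top empty_cassette 0.96 [454.8 300.4   1. ]
top empty_cassette 0.39 [ 612.  -104.3   66.9]
top timer 0.6 [403.3 458.9  -0.8]
top slidebox 0.61 [760.  112.3   2.1]
```

View pics/s10c.png

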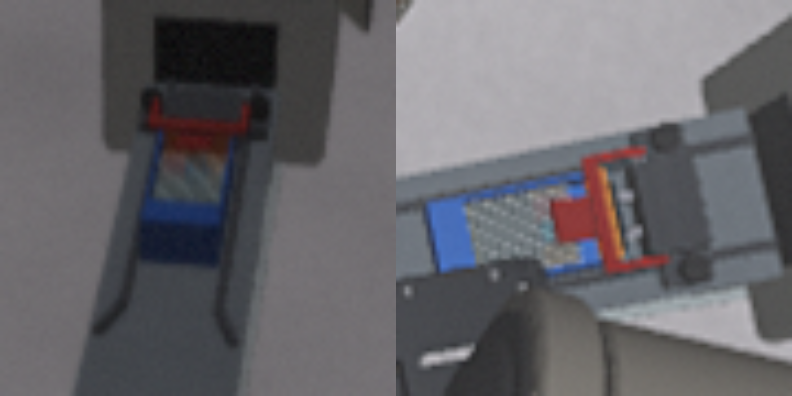

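View pics/s10w.png

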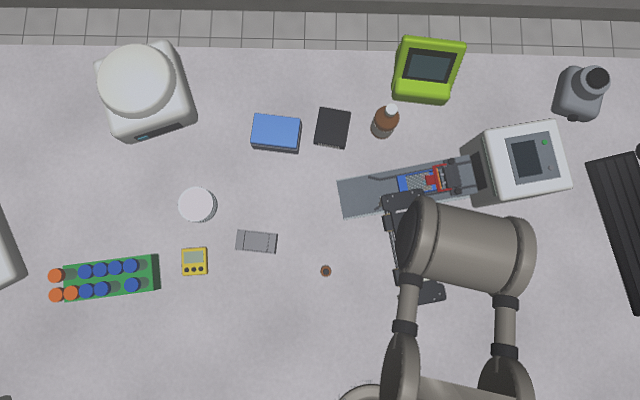

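The arm is clear and the orange wall is now uphill of the red bar, at (608,215) in the crop. To confirm the catch is fully down, I'll compare the red pixels with the first pictures, and check that nothing creeps over two pictures.

```bash
python3 - <<'E'
import cv2,numpy as np
def red(f,b):
    x,y,w,h=b;im=cv2.imread('pics/'+f)[y:y+h,x:x+w].astype(int);B,G,R=im[...,0],im[...,1],im[...,2]
    return (R>90-30*('side' in f))&(G<0.4*R)&(B<0.45*R)
for a,b,box in [('top0.png','top10.png',(400,140,70,60)),('side0.png','side10.png',(320,110,50,40))]:
    A=red(a,box);Bm=red(b,box);
    for m in(A,Bm): ij=np.argwhere(m);print(a,m.sum(),ij.mean(0).round(2),ij.min(0),ij.max(0))
    print('iou',(A&Bm).sum()/(A|Bm).sum())
E
```

```text
top0.png 19 [36.32 38.26] [24 26] [50 47]
top0.png 69 [39.   35.86] [24 25] [50 50]
iou 0.2753623188405797
side0.png 63 [23.57 24.6 ] [18 14] [28 36]
side0.png 62 [23.42 24.47] [18 14] [28 36]
iou 0.7857142857142857
```

Call:
servo_tool(series=[[0.68,0,-0.5,0,0],[0.68,0,0,0,0],[0.68,0,0,0,0],[0.68,0,0,0,0]])

```text
time: 28.5
tool_pos: [424.7, -22.8, 251.0]
tcp_rot: [3.141, 0.0, 1.768]
contact_force: [-0.6, -0.2, 0.1]
grip_width: 62.5
```

```bash
python3 - <<'E'
from h import *
a=cv2.imread('pics/side10.png').astype(int);b=snap('side','side11.png')[...,::-1].astype(int)
d=np.abs(a-b).max(2)[105:195,300:390];print('side roi max/mean diff',d.max(),d.mean())
x=snap('top','top11.png');y=cv2.resize(cv2.cvtColor(x[130:220,390:480],cv2.COLOR_RGB2BGR),None,fx=6,fy=6);cv2.imwrite('pics/t11c.png',y)
o=bot.get_obs();print(o['time'],o['tool_pos'],o['contact_force'])
E
```

```text
side roi max/mean diff 70 2.6187654320987654
28.6 [424.47029969 -22.75907184 250.87445544] [-0.20344939 -0.61120188 -0.19606402]
```

View pics/t11c.png

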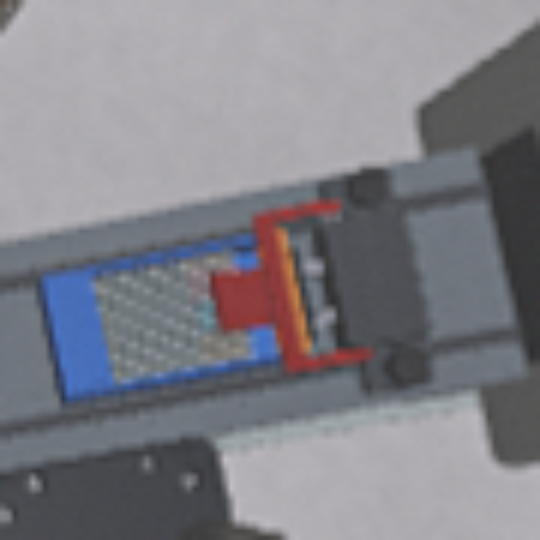

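```bash
python3 - <<'E'
import cv2,numpy as np
a,b=[cv2.imread(f'pics/side{i}.png') for i in(10,11)]
d=np.abs(a.astype(int)-b).max(2)[105:195,300:390];print(np.argwhere(d>30)[:5]+[105,300],(d>30).sum())
g=[cv2.cvtColor(x,cv2.COLOR_BGR2GRAY)[130:168,325:360].astype(np.float32) for x in(a,b)];print(cv2.phaseCorrelate(*g))
E
```

```text
[[105 378]
 [105 379]
 [105 380]
 [105 381]
 [105 382]] 42
((-0.09424232583131698, 0.031403560375604656), 1.041356580787235)
```

The changed pixels are the arm at the corner of the picture, and the cassette itself hasn't moved. I'll hand in.

```bash
python3 -c "
from plant import bot
print(bot.close_job())"
```

```text
the job is handed in; nothing more can be done
None
```

The blue cassette is up the ramp against the stop with the red catch down behind its orange wall, and I handed the job in at about 29 s of the 72 s allowed.

I gripped the cassette by its sides and set it on the foot of the ramp, where it pivoted flat. After letting go and checking it, I regripped it slightly higher so the fingers cleared the rails. I then pushed it up by the side grip rather than on the rear wall, in 1 mm steps at the end. After the catch snapped I eased back, released, and moved the arm clear.

**Checks that agreed:**
- **Catch:** in the side view the red catch covers the same pixels as at the start, when it was down. The top view shows the orange wall uphill of the red bar. The tongue shows behind the wall.
- **Rest:** the cassette shifted less than 0.1 pixel between two pictures about a second apart, and the force on the tool was near zero.
- **Position:** the networks place the orange end about 3–5 mm short of where my own estimate put it, within their error.
- **Other things:** the reagent, oil, tip box, grey cassette, timer and slide box are within about 4 mm of where they started. The dishes were checked only by eye in the top view.

**Less certain:**
- **Push:** the wrist force peaked at about 16 N. That is above the 8–11.5 N given for the snap, partly from friction as I was also pressing down, and I went 1–2 mm further than needed because the snap was not clear in the force. It is below the pad's 22 N limit.
- **Pad force:** the force on the pad after release could not be measured; I judged it only from the catch holding and the cassette staying still.
- **Top-view catch comparison:** the red-pixel overlap was poor (0.28), mostly because few red pixels were picked up in the first picture. I relied on the side view and on looking at the pictures instead.

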